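# Load and close the knob mould in the roll-top curing cabinet

### The job

Get the knob mould ready to warm up for casting: roll the curing cabinet's cover fully open, put every 20 mm long brass sleeve from the tray down over a core pin of the lower mould half, one on each pin used, and leave the longer and shorter sleeves on the tray. Then lower the upper mould half over the guide pins until it lies flush on the lower half, and roll the cover fully shut. Do not knock over the jar of screws.

Things in the scene. Friction and masses are not known exactly. Their poses are not given: they have to be found in the camera images.
- roll_cover (a joint): tambour cover of the curing cabinet, in rad: 0 = shut (its end stop), 1.7 = fully open (its end stop, the slats stowed in the rear hood). It is a rigid arc of slats, 132 mm in outer radius, that turns about the track axis; stiff enough to stay wherever it is left; moving it takes about 3 to 5 N at the barrel pull.
- track_axis (a point): middle of the axis of the cover's circular track, 50 mm above the bench, in the fixed cabinet (282 mm deep, 238 wide, 191 high). Axes: x to the back of the cabinet (its open front faces -x), y along the axis, z up. At joint value a the barrel pull lies at x = -0.16 cos(a), y = 0, z = 0.16 sin(a) m here. The cheeks are half discs, 216 mm apart inside; an inner back wall stands 28 mm behind the axis.
- cover_pull (a point): centre of the black barrel pull, a cylinder 22 mm in diameter and 28 mm long that lies along the track axis' y, on a short stem 28 mm out from the slats at the middle of the cover's lower edge. Pinched by its two flat ends (along y) it can turn between the fingers while the cover rolls.
- mould_seat (a point): centre of the flat top face of the white lower mould half, fixed in the cabinet 75 mm in front of the track axis; 66 (x) x 172 (y) mm, 55 mm above the bench. Axes as track_axis. On it stand three core pins at y = -44, 0, 44 mm and two steel guide pins at y = -73, 73 mm: 10 mm thick, 42 mm high, the last 10 mm tapering to 3 mm.
- core_pin_1 (a point): foot of a core pin, on the parting face: 8 mm in diameter, 18 mm high, the last 6 mm tapering to 3 mm
- core_pin_2 (a point): the same, the middle core pin
- core_pin_3 (a point): the same, the third core pin
- upper_mid (a point): loose white upper mould half, 66 (x) x 172 (y) x 30 (z) mm, 0.4 kg, pockets down; the point is the block's centre, 15 mm above its underside. Through holes of 12.5 mm at y = -73, 73 mm for the guide pins; pockets 34 mm wide, 24 mm deep below at y = -44, 0, 44 mm. Goes on either way round. A black block handle, 26 (x) x 44 (y) mm, in the middle of its top reaches from 15 to 41 mm above the point.
- sleeve_tray_in (a point): centre of the floor of the shallow steel tray with the sleeves, 110 (x) x 160 (y) mm, fixed to the bench; the floor is 3 mm above the bench and the rim 5 mm above the floor
- sleeve_1_mid (a point): right size: brass sleeve, outer diameter 22 mm, bore 11 mm, 20 mm long, standing on end on the tray's floor; the point is its centre, 10 mm above its underside; two or three of these are there
- sleeve_2_mid (a point): right size: brass sleeve, outer diameter 22 mm, bore 11 mm, 20 mm long, standing on end on the tray's floor; the point is its centre, 10 mm above its underside; two or three of these are there
- sleeve_3_mid (a point): right size: brass sleeve, outer diameter 22 mm, bore 11 mm, 20 mm long, standing on end on the tray's floor; the point is its centre, 10 mm above its underside; two or three of these are there
- long_1_mid (a point): too long: brass sleeve, outer diameter 22 mm, bore 11 mm, 28 mm long, standing on end on the tray's floor; the point is its centre, 14 mm above its underside
- long_2_mid (a point): too long: brass sleeve, outer diameter 22 mm, bore 11 mm, 28 mm long, standing on end on the tray's floor; the point is its centre, 14 mm above its underside
- short_1_mid (a point): too short: brass sleeve, outer diameter 22 mm, bore 11 mm, 12 mm long, standing on end on the tray's floor; the point is its centre, 6 mm above its underside
- screw_jar: loose glass jar of screws, 66 mm wide, 92 mm tall, between the vise and the tray; the point is the centre of its underside

How it is judged:
On the way, in this order (a step that is already met when the one before it is completed fails the run):
1. the cover is rolled open (at least 1.45 of its 1.7 rad) (value of joint roll_cover above 1.45 rad), for 0.2 s.
2. every 20 mm sleeve present sits right down on a core pin, with the cover open (((horizontal distance between sleeve_1_mid and core_pin_1 below 0.004 m and z of sleeve_1_mid in the frame of mould_seat below 0.0125 m) or (horizontal distance between sleeve_1_mid and core_pin_2 below 0.004 m and z of sleeve_1_mid in the frame of mould_seat below 0.0125 m) or (horizontal distance between sleeve_1_mid and core_pin_3 below 0.004 m and z of sleeve_1_mid in the frame of mould_seat below 0.0125 m)) and ((horizontal distance between sleeve_2_mid and core_pin_1 below 0.004 m and z of sleeve_2_mid in the frame of mould_seat below 0.0125 m) or (horizontal distance between sleeve_2_mid and core_pin_2 below 0.004 m and z of sleeve_2_mid in the frame of mould_seat below 0.0125 m) or (horizontal distance between sleeve_2_mid and core_pin_3 below 0.004 m and z of sleeve_2_mid in the frame of mould_seat below 0.0125 m)) and ((horizontal distance between sleeve_3_mid and core_pin_1 below 0.004 m and z of sleeve_3_mid in the frame of mould_seat below 0.0125 m) or (horizontal distance between sleeve_3_mid and core_pin_2 below 0.004 m and z of sleeve_3_mid in the frame of mould_seat below 0.0125 m) or (horizontal distance between sleeve_3_mid and core_pin_3 below 0.004 m and z of sleeve_3_mid in the frame of mould_seat below 0.0125 m)) and value of joint roll_cover above 1.45 rad), for 0.2 s.
3. the upper half lies flush on the lower half, over the sleeves (((horizontal distance between sleeve_1_mid and core_pin_1 below 0.004 m and z of sleeve_1_mid in the frame of mould_seat below 0.0125 m) or (horizontal distance between sleeve_1_mid and core_pin_2 below 0.004 m and z of sleeve_1_mid in the frame of mould_seat below 0.0125 m) or (horizontal distance between sleeve_1_mid and core_pin_3 below 0.004 m and z of sleeve_1_mid in the frame of mould_seat below 0.0125 m)) and ((horizontal distance between sleeve_2_mid and core_pin_1 below 0.004 m and z of sleeve_2_mid in the frame of mould_seat below 0.0125 m) or (horizontal distance between sleeve_2_mid and core_pin_2 below 0.004 m and z of sleeve_2_mid in the frame of mould_seat below 0.0125 m) or (horizontal distance between sleeve_2_mid and core_pin_3 below 0.004 m and z of sleeve_2_mid in the frame of mould_seat below 0.0125 m)) and ((horizontal distance between sleeve_3_mid and core_pin_1 below 0.004 m and z of sleeve_3_mid in the frame of mould_seat below 0.0125 m) or (horizontal distance between sleeve_3_mid and core_pin_2 below 0.004 m and z of sleeve_3_mid in the frame of mould_seat below 0.0125 m) or (horizontal distance between sleeve_3_mid and core_pin_3 below 0.004 m and z of sleeve_3_mid in the frame of mould_seat below 0.0125 m)) and horizontal distance between upper_mid and mould_seat below 0.003 m and z of upper_mid in the frame of mould_seat below 0.017 m and angle between upper_mid's own z axis and vertical below 0.025 rad and angle between the y axis of upper_mid and the y axis of mould_seat, either way round below 0.04 rad), for 0.2 s.
At the end, for the whole second after the job is handed in: Each 20 mm sleeve present is on a core pin (4 mm sideways, 2.5 mm in height), the upper half flush on the lower (3 mm sideways, 2 mm in height, 0.025 rad tilt, 0.04 rad turn, either way round), the other sleeves still on the tray, the cover shut to 0.06 rad, all at rest (all of step 3 and horizontal distance between each of long_1_mid, long_2_mid, short_1_mid and sleeve_tray_in below 0.1 m and height (world z) of each of long_1_mid, long_2_mid, short_1_mid below 0.03 m and value of joint roll_cover below 0.06 rad and linear speed of upper_half below 0.02 m/s and velocity of joint roll_cover below 0.05 rad/s); the robot touches nothing.
It fails at once if the jar of screws is knocked over (angle between screw_jar's own z axis and vertical above 0.6 rad).
Of sleeve_1, sleeve_2, sleeve_3 only 2 to 3 are there at a start; the rules pass over those that are not, and their reading is None.
At some moment in a run one of upper_half, sleeve_1, sleeve_2, sleeve_3 may be knocked a few centimetres aside while the robot is not near it.
It also fails if it takes over 200 s, if anything falls off the work surface, if the arm or the gripper's body presses on something with over 40 N, if the wrist force passes 120 N, or if a joint passes its speed limit or range.

### The arm

A 6-joint arm with a two-finger parallel gripper is mounted at the origin on a cart in front of the work surface, level with it; the furniture and walls round the work are solid. World frame = base frame: x ahead of the robot, y to its left, z up, the work surface at z = 0. Lengths are in m, angles in rad, forces in N, time in s.
With the tool pointing down it reaches from about 0.35 to 0.775 m from the base axis. Payload 5.5 kg.
Tool frame: the origin (TCP) lies between the finger pads; the fingertips stand 8 mm ahead of it and the grasp point (between the pads) lies 11 mm behind it; z points along the fingers, y is the line along which they close (so a half turn about z gives the same grasp; the last joint's range is limited). The gripper opens to 85 mm and grips with 20 to 120 N. Pads are 22 mm wide; open, the fingers measure 114 mm over their backs; the gripper's body (76 mm by 85 mm) begins 54 mm behind the grasp point. The pads swing forward as they close: fully open they stand 13 mm farther back than shut.
Start: joints at [1.086, 0.313, 0.046, 1.304, 0, 1.431], TCP at [0.194, 0.541, 0.239] pointing down, gripper open.
Joint ranges: [-2.76, 2.76], [-0.86, 1.69], [-1.03, 1.26], [-2.2, 2.34], [-1.47, 1.5], [-3.14, 3.14]. Speed limits (rad/s): [2.57, 2.57, 3.14, 3.14, 3.14, 3.14].

### API

Orientations are given as a unit quaternion [w, x, y, z].
In Python, from workcell import status, vision, job gives the robot as it stands. The module is installed in compiled form; this text tells all that it offers.
- The arm moves only by the tool apply_moves, never from a script. Its argument "moves" is one flat list of numbers, 6 for each row, row after row: the shift along the world's x, y, z in units of 25 mm (1.0 is 25 mm), then the turn, a rotation vector about the world's x, y, z in rad. In form: [x, y, z, rx, ry, rz, x, y, z, rx, ry, rz, ...]. A call has 1 to 20 rows; each row is the pose to reach, as a shift and turn from the pose commanded when the call began; what a row does not reach only later rows make up. A row lasts 1/12 s, in which the tool goes at most 41.7 mm and 7.16 degrees, less where a joint would pass 70% of its speed; a pose out of reach is approached as far as the arm can. A call with a gripper value outside its range is refused whole. "claw" is the opening in per cent of the stroke, from 0 (shut) to 100 (fully open), set as the call begins (left out, the last holds). The fingers move at their own pace and stop on an object; "newtons" is the grip in N (left out, the last holds). Time passes only in rows, so rows that repeat a pose let the fingers close. It gives the time, the measured TCP pose, the force, the opening and the grip force at its end, in the units of the state.
- status.get_state(): the state, without advancing time (a new reading comes with each control period).
- vision.read_camera(name): name is "scene" or "top"; returns a dict with "image" (420x560x3 uint8, blue, green, red), "camera_matrix" (3x3 intrinsics, pixels), "dist_coeffs" ([k1, k2, p1, p2, k3] as OpenCV has them; the pictures are not rectified), "camera_from_world" (4x4, takes a point from world to camera coordinates). Camera axes: x right, y down, z forward; pixel columns grow to the right and rows downward; lengths in m; the calibration is good to about 2 mm. A picture is of the moment at which its call begins. There is no depth.
- job.hand_in(): hands the job in; it is judged then, once.
The state is a dict: "clock": time; "joint_pos": joint angles; "qvel": joint speeds; "tau": joint torques, N m; "tcp_pos": TCP position; "orientation": TCP orientation; "wrist_force": force on the tool from outside, world axes, zero at the start; "ft_torque": the same for the moment, N m; "finger_gap": finger opening in m; "grip_force": force on a finger pad.
Only numpy, scipy, OpenCV 4.12 (cv2) and the standard library are available. Lean on these libraries where they do the work, as an engineer would, in place of code of your own. Each camera call takes 0.05 s, during which the arm holds its last target. There are 200 camera calls.

## Working session

There is one attempt and no reset: what is moved stays moved. The work goes in short steps, Python scripts to look and compute and a tool call to move; the robot and the scene stay as the last step left them, time stands still between calls to the robot, and variables do not carry over. Pictures are saved under pics/ and viewed, at most 14 in all, crops included, and the job is handed in when it is done.

Besides the shell and the picture viewer there is one more tool, called after "Call:" as name(argument=value, ...) on one line, values as JSON. apply_moves: Moves the arm, as the interface text tells. Its arguments: {"type":"object","properties":{"moves":{"type":"array","items":{"type":"number"}},"claw":{"type":"number"},"newtons":{"type":"number"}},"required":["moves"]}

```bash
mkdir -p pics; cat > h.py <<'E'
import numpy as np, cv2
from workcell import status, vision, job
def cam(n, save=None):
    d=vision.read_camera(n); d={k:np.array(v) for k,v in d.items()}
    if save: cv2.imwrite(f'pics/{save}.png', d['image'])
    return d
def ray(d,uv):
    p=cv2.undistortPoints(np.array([[uv]],float),d['camera_matrix'],d['dist_coeffs'])[0,0]
    T=d['camera_from_world']; R=T[:3,:3]; o=-R.T@T[:3,3]
    v=R.T@np.array([p[0],p[1],1]); return o,v/np.linalg.norm(v)
def onz(d,uv,z):
    o,v=ray(d,uv); return o+v*(z-o[2])/v[2]
def tri(rays):
    A=0;b=0
    for o,v in rays:
        P=np.eye(3)-np.outer(v,v); A=A+P; b=b+P@o
    x=np.linalg.solve(A,b)
    return x,[np.linalg.norm((np.eye(3)-np.outer(v,v))@(x-o)) for o,v in rays]
def proj(d,p):
    T=d['camera_from_world']
    return cv2.projectPoints(np.array([p],float),cv2.Rodrigues(T[:3,:3])[0],T[:3,3],d['camera_matrix'],d['dist_coeffs'])[0][0,0]
E
python3 - <<'E'
from h import *
s=cam('scene','s0');t=cam('top','t0')
for d in(s,t): print(d['camera_matrix'],d['dist_coeffs'],ray(d,(280,210)))
cv2.imwrite('pics/both0.png',cv2.resize(np.vstack([s['image'],t['image']]),None,fx=.7,fy=.7))
print(status.get_state())
E
```

```text
[[472.97333299   0.         278.61194169]
 [  0.         472.97333299 202.16484663]
 [  0.           0.           1.        ]] [-0.1143336  0.         0.         0.         0.       ] (array([ 0.18867744, -0.52925997,  0.71999097]), array([ 0.34839226,  0.65083916, -0.67456002]))
[[426.11431525   0.         278.52812226]
 [  0.         426.11431525 211.86101229]
 [  0.           0.           1.        ]] [-0.13764178  0.          0.          0.          0.        ] (array([0.34528133, 0.11368039, 1.03534281]), array([ 0.16481452, -0.00930654, -0.98628067]))
{'clock': 0.1, 'joint_pos': array([1.08642382e+00, 3.13929670e-01, 4.50928005e-02, 1.30361045e+00,
       2.00728385e-05, 1.43120707e+00]), 'qvel': array([ 1.45721873e-04, -1.05594276e-03,  3.33131862e-03,  7.78318739e-05,
        6.07633863e-04, -1.23578913e-03]), 'tau': array([ 2.58548251e-03, -4.81726670e+01,  2.99244153e+01,  1.27659031e-02,
       -1.32435980e-04, -6.32404038e-06]), 'tcp_pos': array([0.19413393, 0.54076312, 0.23849564]), 'orientation': array([-2.62933182e-04,  1.71538963e-01,  9.85176991e-01, -7.82565926e-04]), 'wrist_force': array([0.35829108, 0.46857921, 0.61835144]), 'ft_torque': array([-0.04616085, -0.00611083,  0.01371828]), 'grip_force': 0.0, 'finger_gap': 0.0851375955112725}
```

View pics/s0.png

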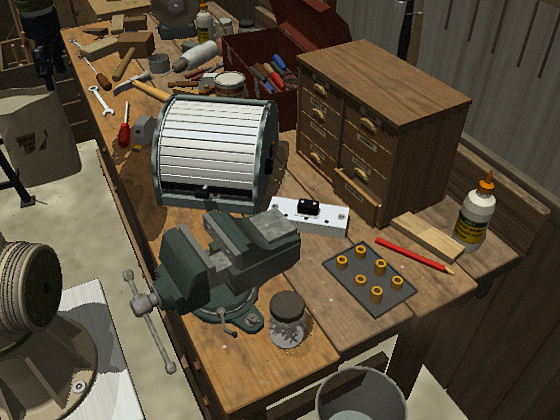

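View pics/t0.png

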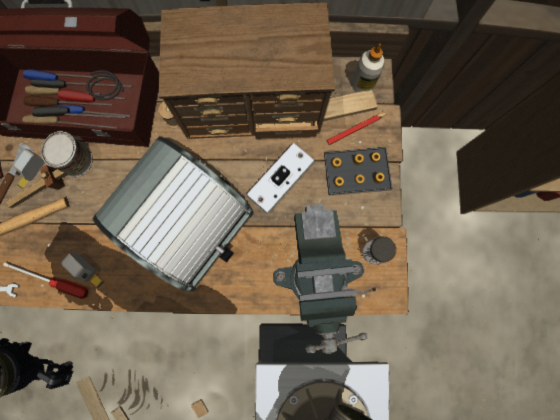

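```bash
python3 - <<'E'
from h import *
s=cam('scene');t=cam('top')
np.savez('s0.npz',**s);np.savez('t0.npz',**t)
def crop(d,x0,y0,w,h,f): return cv2.resize(d['image'][y0:y0+h,x0:x0+w],None,fx=f,fy=f,interpolation=cv2.INTER_CUBIC)
a=crop(t,320,142,80,60,5); b=crop(s,320,240,100,75,4); c=crop(t,200,140,120,130,3)[:300,:400]
c=crop(t,205,140,115,75,3.478); e=crop(t,160,200,100,75,4)
im=np.zeros((600,800,3),np.uint8)
for i,p in enumerate((a,b,c,e)):
    r,q=divmod(i,2); p=p[:300,:400]; im[r*300:r*300+p.shape[0],q*400:q*400+p.shape[1]]=p
cv2.imwrite('pics/m1.png',im)
def blobs(d,x0,y0,w,h):
    hsv=cv2.cvtColor(d['image'],cv2.COLOR_BGR2HSV); m=cv2.inRange(hsv,(10,110,90),(32,255,255))
    M=np.zeros_like(m);M[y0:y0+h,x0:x0+w]=m[y0:y0+h,x0:x0+w]
    cs=cv2.findContours(M,cv2.RETR_EXTERNAL,cv2.CHAIN_APPROX_NONE)[0]
    for c in cs:
        if cv2.contourArea(c)<15: continue
        mm=cv2.moments(c); print(np.round([mm['m10']/mm['m00'],mm['m01']/mm['m00']],1),cv2.boundingRect(c),cv2.contourArea(c))
        yield c
print('top');list(blobs(t,320,142,80,60));print('scene');list(blobs(s,320,240,100,75))
E
```

```text
top
[338.9 181. ] (335, 177, 9, 9) 55.0
[359.5 178.6] (355, 174, 10, 10) 55.0
[379.7 176.7] (376, 172, 9, 10) 53.0
[336.5 161.8] (332, 158, 10, 9) 54.5
[358.9 158. ] (355, 154, 9, 9) 53.0
[375.7 156.2] (372, 152, 9, 9) 50.5
[321.4 155.6] (320, 152, 4, 8) 19.0
[326.8 145.7] (320, 142, 17, 8) 18.5
scene
[413.9 303. ] (405, 293, 15, 22) 169.0
[376.5 290.1] (371, 286, 12, 13) 76.0
[397.1 279.9] (392, 276, 11, 9) 68.0
[360.1 278.5] (355, 274, 12, 11) 70.0
[341.5 259.1] (337, 255, 10, 9) 62.5
[360.2 248.9] (355, 245, 11, 9) 61.0
[408.  244.5] (386, 240, 34, 14) 179.5
[398.2 262.9] (365, 240, 55, 54) 851.0
[355.2 241.1] (351, 240, 11, 4) 15.0
```

View pics/m1.png

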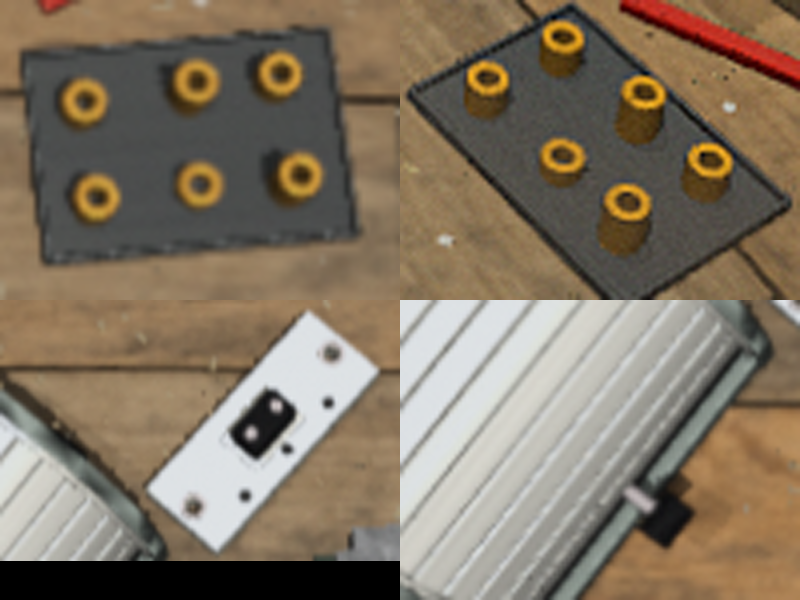

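```bash
python3 - <<'E'
from h import *
s=dict(np.load('s0.npz'));t=dict(np.load('t0.npz'))
hv=lambda d:cv2.cvtColor(d['image'],cv2.COLOR_BGR2HSV)
def ring(d,uv,r=9):
    m=cv2.inRange(hv(d),(10,120,150),(32,255,255)); M=np.zeros_like(m);u,v=map(int,uv)
    M[v-r:v+r+1,u-r:u+r+1]=m[v-r:v+r+1,u-r:u+r+1]
    c=max(cv2.findContours(M,cv2.RETR_EXTERNAL,cv2.CHAIN_APPROX_NONE)[0],key=cv2.contourArea)
    (x,y),ax,_=cv2.fitEllipse(c); return (x,y),ax
T=dict(A=(336.5,161.8),B=(359,158),C=(375.7,156),D=(339,181),E=(359.5,178.6),F=(379.7,176.7))
S=dict(A=(360,251),B=(380,263),C=(397,280),D=(341.5,259),E=(360,279),F=(376.5,290))
for k in T:
    a,xa=ring(t,T[k],7); b,xb=ring(s,S[k],7)
    p,e=tri([ray(t,a),ray(s,b)]); print(k,np.round(a,1),np.round(b,1),np.round(p*1000,1),np.round(np.array(e)*1000,1),np.round(xb,1))
# upper half
w=cv2.inRange(hv(t),(0,0,150),(180,50,255)); M=np.zeros_like(w); M[140:215,246:320]=w[140:215,246:320]
c=max(cv2.findContours(M,cv2.RETR_EXTERNAL,cv2.CHAIN_APPROX_NONE)[0],key=cv2.contourArea)
bx=cv2.boxPoints(cv2.minAreaRect(c)); P=np.array([onz(t,q,.03) for q in bx])
print('upper',P.mean(0),[np.linalg.norm(P[i]-P[i-1]) for i in range(4)],[np.arctan2(*(P[i]-P[i-1])[[1,0]]) for i in range(4)])
# pull
for n,d,(x0,x1,y0,y1) in(('t',t,(215,236,243,265)),('s',s,(190,225,180,205))):
    g=d['image'][y0:y1,x0:x1].max(2); k=(g<45).astype(np.uint8)
    N,l,st,ce=cv2.connectedComponentsWithStats(k); print(n,[(st[i],ce[i]+[x0,y0]) for i in range(1,N) if st[i][4]>8])
# slats
g=cv2.cvtColor(t['image'],cv2.COLOR_BGR2GRAY)[145:285,110:245]
L=cv2.createLineSegmentDetector().detect(g)[0][:,0]
r=[]
for l in L:
    p,q=onz(t,l[:2]+[110,145],.15),onz(t,l[2:]+[110,145],.15); n=np.linalg.norm(p-q)
    if n>.08: r.append((np.arctan2(*(q-p)[[1,0]])%np.pi,n))
print(np.round(sorted(r),3))
im=np.zeros((600,800,3),np.uint8)
im[:300,:400]=cv2.resize(s['image'][165:225,170:250],(400,300),interpolation=2); im[:300,400:]=cv2.resize(s['image'][190:238,262:355],(400,206),interpolation=2)[:300].repeat(1,0) if 0 else cv2.resize(s['image'][188:248,270:350],(400,300),interpolation=2)
cv2.imwrite('pics/m2.png',im[:300])
E
```

```text
A [336.6 161.6] [360.4 248.7] [637.  -34.5  23.5] [0.1 0.1] [7.1 9.3]
B [358.9 157.7] [380.4 262.6] [645.4 -88.7  31.1] [0.2 0.2] [7.3 9.8]
C [375.7 156.3] [397.1 279.6] [ 652.7 -133.    23. ] [0.3 0.3] [ 7.2 10.3]
D [339.3 180.9] [341.5 259.1] [587.8 -40.1  23.8] [0. 0.] [7.6 9.5]
E [359.6 178.5] [360.4 278.4] [597.2 -92.5  15.2] [0.4 0.4] [7.3 9.8]
F [379.7 176.5] [376.5 290.1] [ 598.7 -139.1   31.1] [0. 0.] [ 8.2 10.7]
upper [0.59608266 0.10394638 0.03      ] [np.float64(0.06680500825776955), np.float64(0.17542660358354373), np.float64(0.06848407314659329), np.float64(0.1740350343368836)] [np.float64(0.8462391592492661), np.float64(-0.7017474923998185), np.float64(-2.3152369143838105), np.float64(2.430455883019651)]
t [(array([  5,   1,  13,  18, 109], dtype=int32), array([226.10091743, 253.34862385]))]
s [(array([  0,   4,  35,  16, 350], dtype=int32), array([205.32571429, 190.77142857])), (array([30, 16,  5,  3, 12], dtype=int32), array([222.41666667, 196.91666667])), (array([13, 21, 14,  4, 43], dtype=int32), array([209.30232558, 202.79069767]))]
[[1.079 0.091]
 [2.497 0.191]
 [2.498 0.094]
 [2.5   0.191]
 [2.501 0.206]
 [2.501 0.196]
 [2.501 0.211]
 [2.501 0.18 ]
 [2.501 0.208]
 [2.502 0.207]
 [2.502 0.208]
 [2.502 0.213]
 [2.502 0.2  ]
 [2.503 0.213]
 [2.503 0.215]
 [2.503 0.203]
 [2.503 0.21 ]
 [2.503 0.158]
 [2.504 0.219]
 [2.504 0.106]
 [2.504 0.204]
 [2.505 0.084]
 [2.506 0.098]]
```

View pics/m2.png

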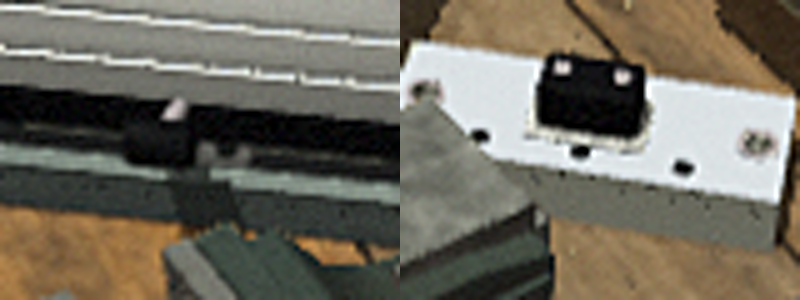

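```bash
python3 - <<'E'
from h import *
s=dict(np.load('s0.npz'));t=dict(np.load('t0.npz'))
p,e=tri([ray(t,(226.5,255)),ray(s,(202,193.6))]); print('pull',p,e, onz(t,(226.5,255),.053))
ex=np.array([np.cos(.932),np.sin(.932),0]); ey=np.array([-ex[1],ex[0],0])
ax=onz(t,(226.5,255),.053)+.16*ex; print('axis',ax,'seat',ax-.075*ex)
# ends of cheek at front for symmetry: check cheeks midline in top via slat line ends
g=cv2.cvtColor(t['image'],cv2.COLOR_BGR2GRAY)[145:285,110:245]
L=cv2.createLineSegmentDetector().detect(g)[0][:,0]
for l in L:
    a,b=onz(t,l[:2]+[110,145],.15),onz(t,l[2:]+[110,145],.15)
    if np.linalg.norm(a-b)>.19:
        # plane containing line: rel coordinate; x_c at z=.15, y ends
        print(np.round([(a-ax)@ex,(a-ax)@ey,(b-ax)@ey],3))
from scipy.spatial.transform import Rotation as R
y=np.array([np.cos(2.503),np.sin(2.503),0])
for tl in(.4,.3):
    z=np.array([0,0,-1])*np.cos(tl)+ex*np.sin(tl); M=np.c_[np.cross(y,z),y,z]
    q=status.get_state()['orientation']; R0=R.from_quat(q[[1,2,3,0]])
    print(tl,(R.from_matrix(M)*R0.inv()).as_rotvec(), z)
E
```

```text
pull [0.40278402 0.22511626 0.06631155] [np.float64(0.00047803227062588236), np.float64(0.0004780322706258983)] [0.40310424 0.22676709 0.053     ]
axis [0.49850097 0.35521733 0.053     ] seat [0.45378375 0.29500628 0.053     ]
[ 0.038 -0.11   0.109]
[-0.003 -0.106  0.105]
[ 0.003  0.107 -0.107]
[-0.018  0.107 -0.106]
[-0.025 -0.105  0.102]
[-0.04   0.103 -0.107]
[-0.046 -0.106  0.102]
[ 0.017 -0.107  0.101]
[ 0.024  0.101 -0.106]
[-0.06   0.098 -0.106]
[ 0.045  0.108 -0.107]
[-0.12   0.093 -0.098]
[-0.066 -0.103  0.097]
[-0.079  0.098 -0.105]
[-0.085 -0.099  0.097]
[-0.105  0.093 -0.098]
0.4 [ 0.12511671 -0.4097049   1.25914957] [ 0.23218272  0.3126305  -0.92106099]
0.3 [ 0.0941726  -0.30733484  1.26700503] [ 0.17619788  0.23724776 -0.95533649]
```

```bash
python3 - <<'E'
from h import *
s=dict(np.load('s0.npz'));t=dict(np.load('t0.npz'))
ex=np.array([np.cos(.932),np.sin(.932),0]); ey=np.array([-ex[1],ex[0],0])
for z in(.05,.066):
    c=onz(t,(226.5,255),z)
    pts=[c+.014*k*ey+.011*(np.cos(a)*ex+np.sin(a)*np.array([0,0,1])) for k in(-1,1) for a in np.linspace(0,6.2,20)]
    for d in(s,t):
        q=np.array([proj(d,p) for p in pts]); print(z,c,q.min(0),q.max(0))
im=np.zeros((400,800,3),np.uint8)
im[:,:400]=cv2.convertScaleAbs(cv2.resize(s['image'][175:215,185:225],(400,400),interpolation=0),alpha=2.5)
im[:,400:]=cv2.convertScaleAbs(cv2.resize(t['image'][235:275,207:247],(400,400),interpolation=0),alpha=2)
cv2.imwrite('pics/m3.png',im)
E
```

```text
0.05 [0.40328083 0.22711244 0.05      ] [194.70282918 193.11113667] [210.1181923  204.48624367]
0.05 [0.40328083 0.22711244 0.05      ] [219.04021504 247.30911899] [233.98780554 262.72696256]
0.066 [0.40233903 0.22527053 0.066     ] [193.71283101 188.03742258] [209.32647088 199.53124629]
0.066 [0.40233903 0.22527053 0.066     ] [218.91666676 247.18246044] [234.11124153 262.85459438]
```

View pics/m3.png

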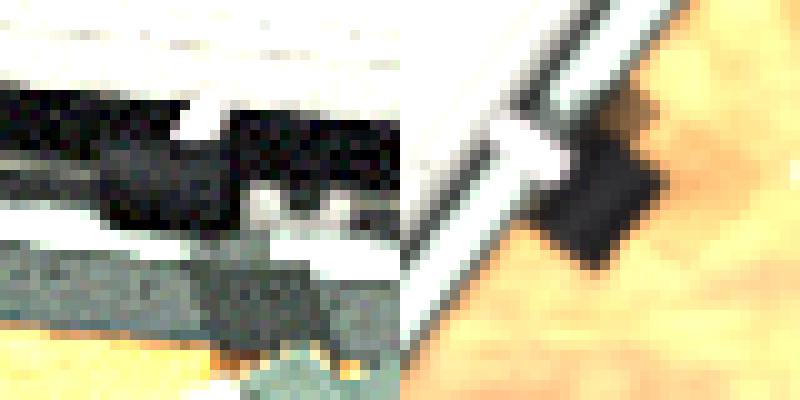

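Call:
apply_moves(moves=[7.6,-13.6,0,0.125,-0.41,1.259,7.6,-13.6,0,0.125,-0.41,1.259,7.6,-13.6,0,0.125,-0.41,1.259,7.6,-13.6,0,0.125,-0.41,1.259,7.6,-13.6,0,0.125,-0.41,1.259,7.6,-13.6,0,0.125,-0.41,1.259,7.6,-13.6,0,0.125,-0.41,1.259,7.6,-13.6,0,0.125,-0.41,1.259,7.6,-13.6,0,0.125,-0.41,1.259,7.6,-13.6,0,0.125,-0.41,1.259,7.6,-13.6,0,0.125,-0.41,1.259,7.6,-13.6,0,0.125,-0.41,1.259,7.6,-13.6,0,0.125,-0.41,1.259,7.6,-13.6,0,0.125,-0.41,1.259,7.6,-13.6,-4,0.125,-0.41,1.259,7.6,-13.6,-4,0.125,-0.41,1.259,7.6,-13.6,-4,0.125,-0.41,1.259,7.6,-13.6,-4,0.125,-0.41,1.259,7.6,-13.6,-4,0.125,-0.41,1.259], claw=100)

```text
clock: 1.78
tcp_pos: [0.3835, 0.2016, 0.1388]
orientation: [0.176, -0.44, 0.876, 0.09]
wrist_force: [0.4, 0.0, -0.1]
finger_gap: 0.0853
grip_force: 0.0
```

Call:
apply_moves(moves=[0.4,0.5,-1.5,0,0,0,0.8,1.0,-3.0,0,0,0,0.8,1.0,-3.0,0,0,0,0.8,1.0,-3.0,0,0,0])

```text
clock: 2.12
tcp_pos: [0.404, 0.2269, 0.0636]
orientation: [0.176, -0.441, 0.875, 0.09]
wrist_force: [-0.5, -0.6, -0.1]
finger_gap: 0.085
grip_force: 0.0
```

Call:
apply_moves(moves=[0,0,0,0,0,0,0,0,0,0,0,0,0,0,0,0,0,0,0,0,0,0,0,0,0,0,0,0,0,0,0,0,0,0,0,0,0,0,0,0,0,0,0,0,0,0,0,0,0,0,0,0,0,0,0,0,0,0,0,0], claw=0, newtons=40)

```text
clock: 2.95
tcp_pos: [0.4045, 0.2265, 0.0646]
orientation: [0.178, -0.441, 0.875, 0.09]
wrist_force: [-3.5, 2.2, 3.1]
finger_gap: 0.0268
grip_force: 46.1
```

Call:
apply_moves(moves=[0.02,0.03,0.3,0,0,0,0.06,0.08,0.63,0,0,0,0.1,0.13,0.94,-0.02,0.015,0,0.15,0.2,1.25,-0.04,0.03,0,0.21,0.28,1.55,-0.05,0.04,0,0.28,0.38,1.85,-0.06,0.05,0,0.36,0.49,2.14,-0.08,0.06,0,0.45,0.6,2.43,-0.1,0.07,0,0.55,0.73,2.71,-0.11,0.08,0,0.65,0.87,2.98,-0.13,0.1,0,0.76,1.02,3.24,-0.15,0.11,0,0.88,1.18,3.48,-0.16,0.12,0,1.01,1.35,3.73,-0.18,0.13,0,1.14,1.53,3.95,-0.2,0.15,0,1.28,1.72,4.17,-0.21,0.16,0,1.42,1.92,4.37,-0.23,0.17,0,1.42,1.92,4.37,-0.23,0.17,0])

```text
clock: 4.37
tcp_pos: [0.4397, 0.2739, 0.173]
orientation: [0.049, -0.449, 0.892, 0.025]
wrist_force: [-2.8, -1.0, 3.8]
finger_gap: 0.0274
grip_force: 42.1
```

Call:
apply_moves(moves=[0.15,0.21,0.19,-0.01,0.01,0,0.31,0.42,0.37,-0.02,0.02,0,0.48,0.64,0.54,-0.03,0.03,0,0.65,0.86,0.69,-0.04,0.03,0,0.82,1.09,0.83,-0.06,0.04,0,0.99,1.33,0.95,-0.07,0.05,0,1.17,1.57,1.06,-0.08,0.06,0,1.35,1.82,1.15,-0.09,0.07,0,1.54,2.07,1.23,-0.09,0.07,0,1.73,2.32,1.29,-0.09,0.07,0,1.92,2.57,1.34,-0.09,0.07,0,2.11,2.83,1.37,-0.09,0.07,0,2.3,3.08,1.38,-0.09,0.07,0,2.49,3.34,1.38,-0.09,0.07,0,2.68,3.6,1.37,-0.09,0.07,0,2.8,3.75,1.36,-0.09,0.07,0,2.8,3.75,1.36,-0.09,0.07,0,2.8,3.75,1.36,-0.09,0.07,0,2.8,3.75,1.36,-0.09,0.07,0])

```text
clock: 5.95
tcp_pos: [0.5102, 0.3687, 0.2075]
orientation: [0.0, -0.45, 0.893, 0.002]
wrist_force: [-0.4, 3.5, -4.8]
finger_gap: 0.0269
grip_force: 39.6
```

Call:
apply_moves(moves=[0,0,0,0,0,0,0,0,0,0,0,0,0,0,0,0,0,0,0,0,0,0,0,0,0,0,1.5,0,0,0,0,0,3,0,0,0,0,0,3,0,0,0,3.1,-16.3,3,0,0,-1.571,3.1,-16.3,3,0,0,-1.571,3.1,-16.3,3,0,0,-1.571,3.1,-16.3,3,0,0,-1.571,3.1,-16.3,3,0,0,-1.571,3.1,-16.3,3,0,0,-1.571,3.1,-16.3,3,0,0,-1.571,3.1,-16.3,3,0,0,-1.571,3.1,-16.3,3,0,0,-1.571,3.1,-16.3,3,0,0,-1.571,3.1,-16.3,3,0,0,-1.571,3.1,-16.3,3,0,0,-1.571,3.1,-16.3,3,0,0,-1.571], claw=60)

```text
clock: 7.62
tcp_pos: [0.5876, -0.0414, 0.2828]
orientation: [0.001, 0.318, 0.948, 0.001]
wrist_force: [0.7, -0.0, -0.4]
finger_gap: 0.0515
grip_force: 0.0
```

```bash
python3 - <<'E'
from h import *
s=cam('scene');t=cam('top');np.savez('s1.npz',**s);np.savez('t1.npz',**t)
print(status.get_state()['tcp_pos'],status.get_state()['joint_pos'])
seat=np.array([.4527,.293,.055]); print(proj(t,seat),proj(s,seat))
im=np.zeros((600,800,3),np.uint8)
im[:300,:400]=cv2.resize(t['image'][185:260,160:260],(400,300),interpolation=2)
im[:300,400:]=cv2.resize(s['image'][135:210,150:250],(400,300),interpolation=2)
im[300:,:400]=cv2.resize(t['image'],(400,300)); im[300:,400:]=cv2.resize(s['image'],(400,300))
cv2.imwrite('pics/m4.png',im)
E
```

```text
[ 0.58753338 -0.04034012  0.28294298] [-0.20596618  0.33202485  0.17834171  1.4144057   0.00229547  0.43410411]
[198.54924008 233.16451903] [212.1515841  173.73745656]
```

View pics/m4.png

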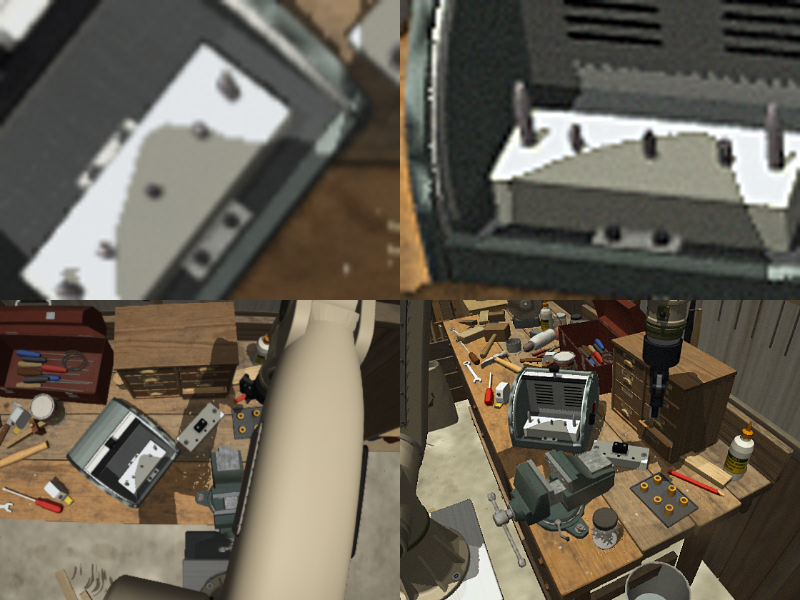

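```bash
python3 - <<'E'
from h import *
s=dict(np.load('s1.npz'));t=dict(np.load('t1.npz'))
cl={}
for n,d,pts in(('t',t,[(231,88),(200,129),(154,190),(105,250),(69,287)]),('s',s,[(773,135),(725,153),(649,145),(575,138),(521,115)])):
    g=d['image'].max(2); r=[]
    for x,y in pts:
        u,v=(160+x/4,185+y/4) if n=='t' else (150+(x-400)/4,135+y/4)
        w,h=(7,7) if n=='t' else (5,9)
        x0,y0=int(round(u))-w,int(round(v))-h; k=(g[y0:y0+2*h+1,x0:x0+2*w+1]<100).astype(np.uint8)
        N,l,st,ce=cv2.connectedComponentsWithStats(k)
        i=min(range(1,N),key=lambda i:np.hypot(*(ce[i]-[w,h]))-0.02*st[i][4]); r.append(ce[i]+[x0,y0]); print(n,(round(u,1),round(v,1)),np.round(r[-1],1),st[i])
    cl[n]=r
P=[]
for a,b in zip(cl['t'],cl['s']):
    p,e=tri([ray(t,a),ray(s,b)]);P.append(p);print(np.round(p*1000,1),np.round(np.array(e)*1000,1), np.round(onz(t,a,.064)*1000,1))
P=np.array(P);print(np.diff(P[:,:2],axis=0), P[:,:2].mean(0),P[1:4,:2].mean(0)); d=P[4]-P[0];print(np.arctan2(d[1],d[0]),np.hypot(*d[:2]))
E
```

```text
t (217.8, 207.0) [217.5 207.1] [ 5  5  4  5 10]
t (210.0, 217.2) [210.3 218.3] [7 8 2 2 3]
t (198.5, 232.5) [198.  232.5] [6 6 3 4 8]
t (186.2, 247.5) [187.3 247.7] [8 6 2 2 3]
t (177.2, 256.8) [177.9 257.2] [ 6  6  5  4 15]
s (243.2, 168.8) [243.5 166.1] [ 0  0 11 17 98]
s (231.2, 173.2) [230.9 172.9] [ 3  6  4  7 20]
s (212.2, 171.2) [212.1 171.2] [ 4  6  3  7 18]
s (193.8, 169.5) [193.8 169.5] [ 4  6  3  6 13]
s (180.2, 163.8) [179.4 161.8] [  0   0  11  18 131]
[510.1 245.8  87.7] [1.2 1.2] [513.  249.4  64. ]
[487.1 265.1  63.9] [0.7 0.7] [486.5 265.2  64. ]
[453.3 293.   62.2] [0.1 0.1] [453.2 292.7  64. ]
[417.8 316.1  64.3] [0.1 0.1] [418.  316.1  64. ]
[393.3 332.8  84. ] [1.6 1.6] [395.8 337.   64. ]
[[-0.02293978  0.01928168]
 [-0.03382465  0.02799241]
 [-0.03548834  0.02302191]
 [-0.02457717  0.01673282]] [0.45232258 0.29055177] [0.45276098 0.29139291]
2.501351426617112 0.14568200966353376
```

Call:
apply_moves(moves=[0,0,-1.5,0,0,0,0,0,-3,0,0,0,0,0,-4.5,0,0,0,0,0,-6,0,0,0,0,0,-7.5,0,0,0,0,0,-9,0,0,0,0,0,-10,0,0,0,0,0,-10.5,0,0,0,0,0,-10.8,0,0,0,0,0,-10.8,0,0,0,0,0,-10.8,0,0,0], claw=55)

```text
clock: 8.63
tcp_pos: [0.5876, -0.0394, 0.0137]
orientation: [0.001, 0.313, 0.95, 0.001]
wrist_force: [0.8, -0.4, 0.6]
finger_gap: 0.0468
grip_force: 0.1
```

Call:
apply_moves(moves=[0,0,0,0,0,0,0,0,0,0,0,0,0,0,0,0,0,0,0,0,0,0,0,0,0,0,0,0,0,0,0,0,0,0,0,0,0,0,0,0,0,0,0,0,0,0,0,0,0,0,0,0,0,0], claw=0, newtons=30)

```text
clock: 9.38
tcp_pos: [0.5883, -0.0397, 0.0135]
orientation: [0.002, 0.314, 0.949, 0.002]
wrist_force: [-1.4, 0.1, 4.8]
finger_gap: 0.0207
grip_force: 29.3
```

Call:
apply_moves(moves=[0,0,1,0,0,0,0,0,2.5,0,0,0,0,0,4,0,0,0,0,0,5.5,0,0,0,0,0,7,0,0,0,-0.6,1.5,8.5,0,0,0,-1.2,3,9,0,0,0,-1.8,4.5,9,0,0,0,-2.4,6,9,0,0,0,-3,7.5,9,0,0,0,-3.6,9,9,0,0,0,-4.3,10.5,9,0,0,0,-4.9,12,9,0,0,0,-5.4,13.3,8.5,0,0,0,-5.4,13.3,7,0,0,0,-5.4,13.3,5.5,0,0,0,-5.4,13.3,4,0,0,0,-5.4,13.3,3.4,0,0,0,-5.4,13.3,3.4,0,0,0,-5.4,13.3,3.4,0,0,0])

```text
clock: 11.05
tcp_pos: [0.4515, 0.2926, 0.0968]
orientation: [-0.0, 0.314, 0.949, 0.0]
wrist_force: [-0.7, -1.7, 0.0]
finger_gap: 0.021
grip_force: 29.9
```

```bash
python3 - <<'E'
from h import *
s=cam('scene');t=cam('top');np.savez('s2.npz',**s);np.savez('t2.npz',**t)
print(status.get_state()['tcp_pos'],status.get_state()['wrist_force'])
im=np.zeros((300,800,3),np.uint8)
im[:,:400]=cv2.resize(t['image'][185:260,160:260],(400,300),interpolation=2)
im[:,400:]=cv2.resize(s['image'][135:210,160:260],(400,300),interpolation=2)
cv2.imwrite('pics/m5.png',im)
E
```

```text
[0.45311905 0.29300488 0.09882885] [-0.86675161 -0.31886402 -0.84152196]
```

View pics/m5.png

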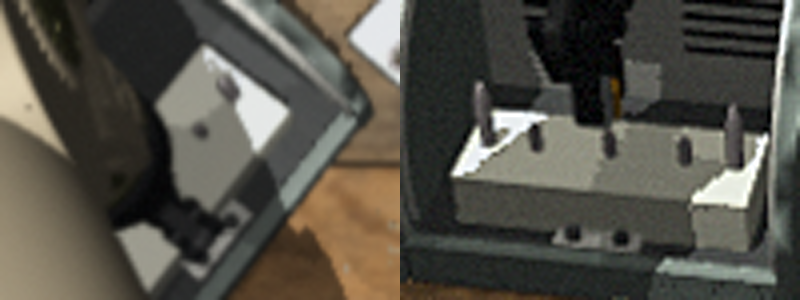

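Call:
apply_moves(moves=[0,0,-0.2,0,0,0,0,0,-0.4,0,0,0,0,0,-0.6,0,0,0,0,0,-0.8,0,0,0,0,0,-1,0,0,0,0,0,-1.15,0,0,0,0,0,-1.25,0,0,0,0,0,-1.25,0,0,0])

```text
clock: 11.82
tcp_pos: [0.4526, 0.2932, 0.0658]
orientation: [0.001, 0.314, 0.949, 0.002]
wrist_force: [1.8, 1.8, -1.8]
finger_gap: 0.0207
grip_force: 29.8
```

Call:
apply_moves(moves=[0,0,0,0,0,0,0,0,0,0,0,0,0,0,0,0,0,0,0,0,1,0,0,0,0,0,2.5,0,0,0,0,0,4,0,0,0,0,0,5.5,0,0,0,0.7,-1.3,6.2,0,0,0,1.4,-2.6,6.2,0,0,0,2.1,-3.9,6.2,0,0,0,2.8,-5.2,6.2,0,0,0,3.6,-6.5,6.2,0,0,0,4.4,-7.8,6.2,0,0,0,5.1,-9.1,6,0,0,0,5.9,-10.4,5.5,0,0,0,6.6,-11.7,4.5,0,0,0,7.4,-13.1,3.5,0,0,0,7.4,-13.1,2.5,0,0,0,7.4,-13.1,2.5,0,0,0], claw=45)

```text
clock: 13.4
tcp_pos: [0.6349, -0.0371, 0.1225]
orientation: [-0.004, 0.316, 0.949, 0.0]
wrist_force: [-2.6, 0.3, -0.6]
finger_gap: 0.0387
grip_force: 0.0
```

```bash
cat > chk.py <<'E'
from h import *
s=cam('scene');np.savez('sc.npz',**s)
print(status.get_state()['tcp_pos'])
m=cv2.inRange(cv2.cvtColor(s['image'],cv2.COLOR_BGR2HSV),(10,120,120),(32,255,255))
def pr(x0,x1,y0,y1):
    M=np.zeros_like(m);M[y0:y1,x0:x1]=m[y0:y1,x0:x1]
    for c in cv2.findContours(M,cv2.RETR_EXTERNAL,cv2.CHAIN_APPROX_NONE)[0]:
        if 25<cv2.contourArea(c)<200: print(np.round(c[:,0].mean(0),1),cv2.boundingRect(c),np.round(onz(s,cv2.fitEllipse(c)[0],.023),4))
pr(322,420,235,310);print('mould');pr(155,260,135,215)
E
python3 chk.py
```

```text
[ 0.6349236  -0.03551082  0.12517686]
[376.5 290. ] (371, 286, 12, 9) [ 0.6036 -0.1346  0.023 ]
[397.  279.7] (392, 276, 11, 9) [ 0.6528 -0.1336  0.023 ]
[360.2 278.6] (355, 274, 12, 9) [ 0.5926 -0.0974  0.023 ]
[380.4 262.6] (375, 259, 11, 9) [ 0.6505 -0.0835  0.023 ]
[401.8 263.4] (382, 253, 36, 24) [ 0.6883 -0.1059  0.023 ]
[360.  248.9] (356, 245, 10, 9) [ 0.6366 -0.0346  0.023 ]
[406.9 241.8] (397, 235, 19, 13) [ 0.7314 -0.0603  0.023 ]
[359.8 238.9] (353, 235, 16, 9) [ 0.6507 -0.0133  0.023 ]
mould
```

Call:
apply_moves(moves=[0,0,-1.2,0,0,0,0,0,-2.4,0,0,0,0,0,-3.5,0,0,0,0,0,-4.2,0,0,0,0,0,-4.6,0,0,0,0,0,-4.6,0,0,0,0,0,-4.6,0,0,0])

```text
clock: 14.03
tcp_pos: [0.638, -0.0336, 0.0156]
orientation: [0.001, 0.313, 0.95, 0.002]
wrist_force: [0.2, 0.6, 0.0]
finger_gap: 0.0387
grip_force: 0.0
```

Call:
apply_moves(moves=[0,0,0,0,0,0,0,0,0,0,0,0,0,0,0,0,0,0,0,0,0,0,0,0,0,0,0,0,0,0,0,0,0,0,0,0,0,0,0,0,0,0,0,0,0,0,0,0], claw=0)

```text
clock: 14.7
tcp_pos: [0.6386, -0.0342, 0.0159]
orientation: [0.002, 0.314, 0.949, 0.002]
wrist_force: [-0.7, 1.9, 6.4]
finger_gap: 0.0205
grip_force: 29.3
```

```bash
sed -i 's/(10,120,120)/(8,110,60)/' chk.py; python3 chk.py; python3 -c "
from h import *
s=dict(np.load('sc.npz'));cv2.imwrite('pics/m6.png',cv2.resize(s['image'][135:210,160:260],(600,450),interpolation=2))"
```

```text
[ 0.63862642 -0.03415908  0.01588834]
[375.6 294.4] (369, 286, 14, 18) [ 0.5963 -0.1416  0.023 ]
[396.4 282.4] (390, 276, 13, 15) [ 0.647  -0.1383  0.023 ]
[360. 280.] (355, 274, 12, 13) [ 0.5901 -0.1002  0.023 ]
[352.  238.8] (348, 235, 8, 10) [ 0.638  -0.0032  0.023 ]
mould
[210.6 168. ] (207, 164, 9, 10) [0.4719 0.3567 0.023 ]
```

View pics/m6.png

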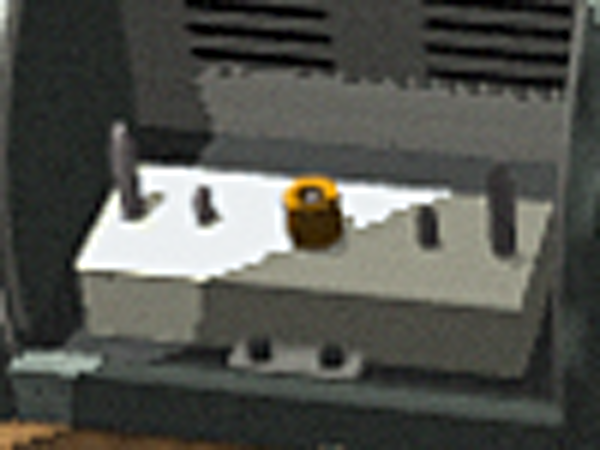

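Call:
apply_moves(moves=[0,0,1,0,0,0,0,0,2.5,0,0,0,0,0,4,0,0,0,0,0,5.5,0,0,0,-0.8,1.2,6.8,0,0,0,-1.6,2.5,7.5,0,0,0,-2.4,3.8,8,0,0,0,-3.2,5.1,8,0,0,0,-4,6.4,8,0,0,0,-4.8,7.7,8,0,0,0,-5.6,9,8,0,0,0,-6.5,10.3,8,0,0,0,-7.3,11.6,8,0,0,0,-8.1,12.9,7.5,0,0,0,-8.84,14.1,6.5,0,0,0,-8.84,14.1,5.2,0,0,0,-8.84,14.1,4,0,0,0,-8.84,14.1,3.3,0,0,0,-8.84,14.1,3.3,0,0,0,-8.84,14.1,3.3,0,0,0])

```text
clock: 16.42
tcp_pos: [0.4157, 0.3177, 0.0962]
orientation: [0.0, 0.314, 0.949, 0.001]
wrist_force: [-0.6, -0.3, 0.8]
finger_gap: 0.0205
grip_force: 29.7
```

Call:
apply_moves(moves=[0,0,-0.2,0,0,0,0,0,-0.4,0,0,0,0,0,-0.6,0,0,0,0,0,-0.8,0,0,0,0,0,-1,0,0,0,0,0,-1.15,0,0,0,0,0,-1.2,0,0,0,0,0,-1.2,0,0,0])

```text
clock: 17.08
tcp_pos: [0.4181, 0.3188, 0.0678]
orientation: [0.002, 0.314, 0.949, 0.003]
wrist_force: [1.5, 1.1, 7.9]
finger_gap: 0.0204
grip_force: 30.4
```

Call:
apply_moves(moves=[0,0,0,0,0,0,0,0,0,0,0,0,0,0,0,0,0,0,0,0,1,0,0,0,0,0,2.5,0,0,0,0,0,4,0,0,0,0.4,-0.8,5.5,0,0,0,1.1,-2.1,6.2,0,0,0,1.8,-3.5,6.2,0,0,0,2.5,-4.9,6.2,0,0,0,3.2,-6.3,6.2,0,0,0,4,-7.7,6.2,0,0,0,4.8,-9.1,6.2,0,0,0,5.5,-10.5,6.2,0,0,0,6.2,-11.9,6.2,0,0,0,6.9,-13.3,6,0,0,0,7.6,-14.7,5.5,0,0,0,8.4,-16.1,4.5,0,0,0,9,-17.4,3.5,0,0,0,9.38,-18.1,2.5,0,0,0], claw=45)

```text
clock: 18.75
tcp_pos: [0.6521, -0.1377, 0.1283]
orientation: [0.002, 0.315, 0.949, 0.001]
wrist_force: [-0.3, 0.1, 0.2]
finger_gap: 0.0388
grip_force: 0.0
```

```bash
python3 chk.py
```

```text
[ 0.65052058 -0.14065278  0.11997999]
[375.5 294.2] (370, 286, 13, 18) [ 0.5965 -0.1415  0.023 ]
[396.4 282.4] (390, 276, 13, 15) [ 0.6471 -0.1382  0.023 ]
[360. 280.] (355, 274, 12, 13) [ 0.5902 -0.1001  0.023 ]
[379.5 267. ] (374, 259, 13, 17) [ 0.6427 -0.0915  0.023 ]
mould
[211.5 169.7] (207, 164, 9, 12) [0.4698 0.35   0.023 ]
[192.8 167.9] (189, 162, 8, 12) [0.4319 0.3772 0.023 ]
```

Call:
apply_moves(moves=[0,0,0,0,0,0,0,0,-1,0,0,0,0,0,-2.2,0,0,0,0,0,-3.3,0,0,0,0,0,-3.6,0,0,0,0,0,-3.6,0,0,0,0,0,-3.6,0,0,0])

```text
clock: 19.38
tcp_pos: [0.651, -0.1339, 0.0399]
orientation: [0.001, 0.314, 0.95, 0.001]
wrist_force: [-0.2, -0.2, 0.4]
finger_gap: 0.0385
grip_force: 0.0
```

Now (0.651,-0.134,0.040): correct slightly and descend to about 0.014.

Call:
apply_moves(moves=[0.05,0.03,-0.4,0,0,0,0.05,0.03,-0.8,0,0,0,0.05,0.03,-1.04,0,0,0,0.05,0.03,-1.04,0,0,0,0.05,0.03,-1.04,0,0,0])

```text
clock: 19.8
tcp_pos: [0.6517, -0.1337, 0.0123]
orientation: [0.0, 0.314, 0.949, 0.001]
wrist_force: [0.3, 0.8, 0.3]
finger_gap: 0.0385
grip_force: 0.0
```

Call:
apply_moves(moves=[0,0,0,0,0,0,0,0,0,0,0,0,0,0,0,0,0,0,0,0,0,0,0,0,0,0,0,0,0,0,0,0,0,0,0,0,0,0,0,0,0,0,0,0,0,0,0,0], claw=0)

```text
clock: 20.47
tcp_pos: [0.6525, -0.134, 0.0133]
orientation: [0.001, 0.314, 0.949, 0.001]
wrist_force: [-0.0, -0.1, 3.0]
finger_gap: 0.0204
grip_force: 29.7
```

Call:
apply_moves(moves=[0,0,1,0,0,0,0,0,2.5,0,0,0,0,0,4,0,0,0,0,0,5.5,0,0,0,-0.5,1.3,6.8,0,0,0,-1.1,2.7,7.5,0,0,0,-1.7,4.1,8,0,0,0,-2.3,5.5,8,0,0,0,-2.9,6.9,8,0,0,0,-3.4,8.3,8,0,0,0,-4,9.7,8,0,0,0,-4.6,11.1,8,0,0,0,-5.2,12.5,8,0,0,0,-5.7,13.9,7.5,0,0,0,-6.3,15.2,6.5,0,0,0,-6.6,16,5.2,0,0,0,-6.6,16,4,0,0,0,-6.6,16,3.4,0,0,0,-6.6,16,3.4,0,0,0,-6.6,16,3.4,0,0,0])

```text
clock: 22.13
tcp_pos: [0.486, 0.266, 0.0969]
orientation: [-0.001, 0.314, 0.949, 0.0]
wrist_force: [-0.6, 0.5, 1.2]
finger_gap: 0.0208
grip_force: 29.5
```

Call:
apply_moves(moves=[0,0,-0.2,0,0,0,0,0,-0.4,0,0,0,0,0,-0.6,0,0,0,0,0,-0.8,0,0,0,0,0,-1,0,0,0,0,0,-1.2,0,0,0,0,0,-1.3,0,0,0,0,0,-1.3,0,0,0])

```text
clock: 22.8
tcp_pos: [0.488, 0.2667, 0.0654]
orientation: [0.001, 0.314, 0.949, 0.002]
wrist_force: [3.0, 3.4, -2.4]
finger_gap: 0.0204
grip_force: 29.4
```

Call:
apply_moves(moves=[0,0,0,0,0,0,0,0,0,0,0,0,0,0,0,0,0,0,0,0,1,0,0,0,0,0,2.5,0,0,0,0,0,4,0,0,0,0,0,5.5,0,0,0,0,0,7,0,0,0,0,0,8.5,0,0,0,-1,1,8.5,0,0,0,-2,2,8.5,0,0,0,-3,3,8.5,0,0,0,-3,3,8.5,0,0,0], claw=45)

```text
clock: 23.88
tcp_pos: [0.4079, 0.3438, 0.2783]
orientation: [-0.0, 0.312, 0.95, 0.002]
wrist_force: [0.4, -0.2, -0.4]
finger_gap: 0.0383
grip_force: 0.0
```

```bash
python3 chk.py; python3 - <<'E'
from h import *
t=cam('top');s=dict(np.load('sc.npz'));np.savez('t3.npz',**t)
im=np.zeros((600,800,3),np.uint8)
im[:300,:400]=cv2.resize(t['image'][140:215,225:325],(400,300),interpolation=2)
im[:300,400:]=cv2.resize(s['image'][185:245,268:348],(400,300),interpolation=2)
im[300:,:400]=cv2.resize(t['image'],(400,300)); im[300:,400:]=cv2.resize(s['image'][135:210,160:260],(400,300),interpolation=2)
cv2.imwrite('pics/m7.png',im)
E
```

```text
[0.40966184 0.34254149 0.27804776]
[413.4 300.3] (403, 287, 17, 23) [ 0.648  -0.1864  0.023 ]
[375.5 294.3] (370, 286, 13, 18) [ 0.5965 -0.1416  0.023 ]
[360. 280.] (355, 274, 12, 13) [ 0.5902 -0.1001  0.023 ]
[379.5 267. ] (374, 259, 13, 17) [ 0.6428 -0.0915  0.023 ]
mould
[230.4 171.2] (226, 166, 10, 12) [0.5082 0.3221 0.023 ]
[211.9 167.2] (207, 165, 10, 6) [0.4737 0.3571 0.023 ]
[193.  165.3] (189, 163, 9, 6) [0.4359 0.386  0.023 ]
```

View pics/m7.png

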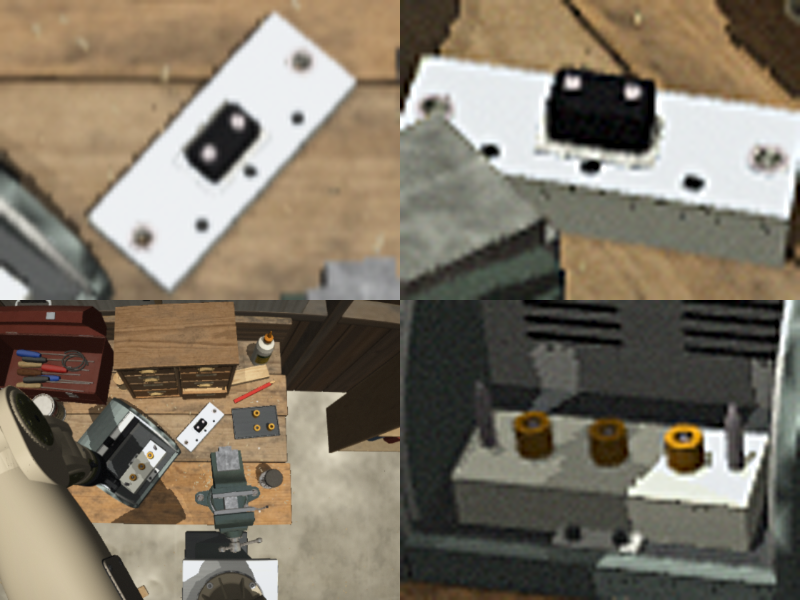

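```bash
python3 - <<'E'
from h import *
s=dict(np.load('sc.npz'));t=dict(np.load('t3.npz'))
hv=cv2.cvtColor(t['image'],cv2.COLOR_BGR2HSV)
L={}
for n,a,b,z in(('scrR',(284.25,170.5),(314.4,203.2),.056),('scrL',(277,178.25),(302.4,201.4),.056),('holeR',(300.5,155.25),(341.6,216.6),.03),('holeL',(260.75,199),(275,206),.03)):
    p,e=tri([ray(t,a),ray(s,b)]); L[n]=p; print(n,np.round(p*1000,1),np.round(e[0]*1000,1),np.round(onz(t,a,z)*1000,1),np.round(onz(s,b,z)*1000,1))
for a,b in(('scrR','scrL'),('holeR','holeL')):
    d=L[b]-L[a]; print((L[a]+L[b])/2,np.arctan2(d[1],d[0]),np.linalg.norm(d))
w=cv2.inRange(hv,(0,0,150),(180,60,255)); M=np.zeros_like(w); M[138:218,244:320]=w[138:218,244:320]
c=max(cv2.findContours(M,cv2.RETR_EXTERNAL,cv2.CHAIN_APPROX_NONE)[0],key=cv2.contourArea)
P=np.array([onz(t,q,.03) for q in cv2.boxPoints(cv2.minAreaRect(c))])
print('upper',P.mean(0),[round(np.linalg.norm(P[i]-P[i-1]),4) for i in range(4)],[round(np.arctan2(*(P[i]-P[i-1])[[1,0]])%np.pi,3) for i in range(4)])
print(status.get_state()['tcp_pos'])
E
```

```text
scrR [604.3  94.9  57.5] 0.8 [603.9  95.2  56. ] [606.   96.2  56. ]
scrL [585.1 112.   57.2] 0.6 [584.9 112.2  56. ] [586.4 113.1  56. ]
holeR [649.7  55.   31.9] 0.4 [649.9  55.1  30. ] [651.5  56.6  30. ]
holeL [539.6 150.4  32.7] 0.5 [539.6 150.7  30. ] [541.5 153.   30. ]
[0.59468876 0.10344549 0.05733943] 2.4147662186174768 0.025655589258838794
[0.59463545 0.10271392 0.0323168 ] 2.4277857971451144 0.14569122413918198
upper [0.5958956  0.10385497 0.03      ] [np.float64(0.0682), np.float64(0.1761), np.float64(0.0699), np.float64(0.1747)] [np.float64(0.843), np.float64(2.437), np.float64(0.823), np.float64(2.427)]
[0.41092712 0.34170747 0.27785123]
```

Call:
apply_moves(moves=[0.9,-1.2,0,0,0,-0.072,1.8,-2.4,0,0,0,-0.072,2.8,-3.6,0,0,0,-0.072,3.7,-4.8,0,0,0,-0.072,4.7,-6,0,0,0,-0.072,5.6,-7.2,-0.5,0,0,-0.072,6.5,-8.4,-1.5,0,0,-0.072,7.4,-9.5,-2.8,0,0,-0.072,7.4,-9.5,-4.2,0,0,-0.072,7.4,-9.5,-5.6,0,0,-0.072,7.4,-9.5,-6.5,0,0,-0.072,7.4,-9.5,-6.5,0,0,-0.072,7.4,-9.5,-6.5,0,0,-0.072], claw=60)

```text
clock: 25.07
tcp_pos: [0.5961, 0.1023, 0.1139]
orientation: [-0.001, 0.349, 0.937, 0.0]
wrist_force: [0.8, 0.0, -0.4]
finger_gap: 0.0511
grip_force: 0.0
```

Call:
apply_moves(moves=[-0.03,0.04,-0.8,0,0,0,-0.03,0.04,-1.6,0,0,0,-0.03,0.04,-2.3,0,0,0,-0.03,0.04,-2.7,0,0,0,-0.03,0.04,-2.9,0,0,0,-0.03,0.04,-2.9,0,0,0,-0.03,0.04,-2.9,0,0,0])

```text
clock: 25.65
tcp_pos: [0.5974, 0.1047, 0.0443]
orientation: [0.002, 0.348, 0.938, 0.002]
wrist_force: [-0.3, -0.4, 0.6]
finger_gap: 0.0508
grip_force: 0.0
```

Call:
apply_moves(moves=[0,0,0,0,0,0,0,0,0,0,0,0,0,0,0,0,0,0,0,0,0,0,0,0,0,0,0,0,0,0,0,0,0,0,0,0,0,0,0,0,0,0,0,0,0,0,0,0,0,0,0,0,0,0], claw=0, newtons=70)

```text
clock: 26.4
tcp_pos: [0.5975, 0.1048, 0.0444]
orientation: [0.002, 0.348, 0.938, 0.002]
wrist_force: [-0.2, -0.2, 6.7]
finger_gap: 0.0242
grip_force: 71.6
```

Call:
apply_moves(moves=[0,0,0.5,0,0,0,0,0,1.5,0,0,0,0,0,3,0,0,0,0,0,4.5,0,0,0,0,0,6,0,0,0,0,0,7.5,0,0,0,0,0,8.6,0,0,0,-0.6,0.8,8.8,0,0,0.02,-1.4,1.8,8.8,0,0,0.04,-2.2,2.9,8.8,0,0,0.06,-3,3.9,8.8,0,0,0.071,-3.8,4.9,8.8,0,0,0.071,-4.6,6,8.8,0,0,0.071,-5.3,6.9,8.8,0,0,0.071,-5.78,7.53,8.5,0,0,0.071,-5.78,7.53,7.5,0,0,0.071,-5.78,7.53,6.5,0,0,0.071,-5.78,7.53,5.5,0,0,0.071,-5.78,7.53,4.7,0,0,0.071,-5.78,7.53,4.7,0,0,0.071])

```text
clock: 28.07
tcp_pos: [0.4484, 0.2915, 0.1555]
orientation: [-0.003, 0.314, 0.949, -0.002]
wrist_force: [-1.0, -0.9, -3.9]
finger_gap: 0.0243
grip_force: 70.2
```

```bash
python3 - <<'E'
from h import *
s=cam('scene');t=cam('top');np.savez('t4.npz',**t);np.savez('s4.npz',**s)
st=status.get_state();print(st['tcp_pos'],st['orientation'],st['wrist_force'],st['ft_torque'])
im=np.zeros((300,800,3),np.uint8)
im[:,:400]=cv2.resize(t['image'][185:260,160:260],(400,300),interpolation=2)
im[:,400:]=cv2.resize(s['image'][120:195,165:265],(400,300),interpolation=2)
cv2.imwrite('pics/m8.png',im)
E
```

```text
[0.45100049 0.29254786 0.15976232] [-3.24623973e-04  3.14510208e-01  9.49253941e-01  4.23899018e-04] [-0.32242454  0.49449329 -1.83559824] [-0.0043505   0.02152492  0.01330733]
```

View pics/m8.png

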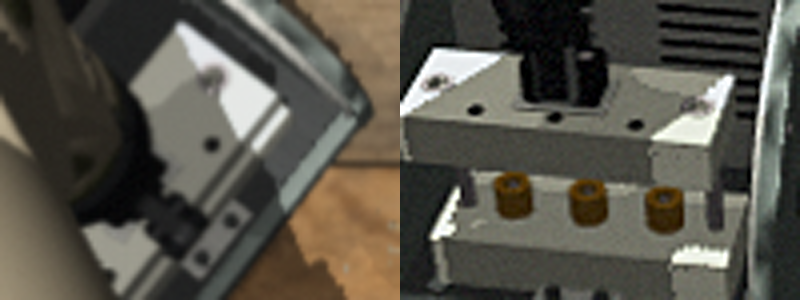

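Call:
apply_moves(moves=[0,0,0,0,0,0,0,0,-0.2,0,0,0,0,0,-0.4,0,0,0,0,0,-0.6,0,0,0,0,0,-0.8,0,0,0,0,0,-0.8,0,0,0])

```text
clock: 28.67
tcp_pos: [0.4512, 0.2926, 0.1391]
orientation: [0.0, 0.315, 0.949, 0.001]
wrist_force: [0.4, 0.8, -3.1]
finger_gap: 0.0246
grip_force: 70.4
```

Call:
apply_moves(moves=[0.04,0,-0.1,0,0,0,0.05,0.01,-0.2,0,0,0,0.05,0.01,-0.3,0,0,0,0.05,0.01,-0.4,0,0,0,0.05,0.01,-0.5,0,0,0,0.05,0.01,-0.5,0,0,0])

```text
clock: 29.17
tcp_pos: [0.4538, 0.2933, 0.1276]
orientation: [0.001, 0.315, 0.949, 0.002]
wrist_force: [2.6, -0.2, -4.5]
finger_gap: 0.0244
grip_force: 70.3
```

Call:
apply_moves(moves=[-0.02,0,-0.15,0,0,0,-0.02,0,-0.3,0,0,0,-0.02,0,-0.45,0,0,0,-0.02,0,-0.6,0,0,0,-0.02,0,-0.75,0,0,0,-0.02,0,-0.9,0,0,0,-0.02,0,-1.05,0,0,0,-0.02,0,-1.12,0,0,0,-0.02,0,-1.12,0,0,0])

```text
clock: 29.92
tcp_pos: [0.4538, 0.2933, 0.0996]
orientation: [0.002, 0.315, 0.949, 0.002]
wrist_force: [6.9, -0.9, -5.2]
finger_gap: 0.0247
grip_force: 70.3
```

Call:
apply_moves(moves=[-0.03,0,-0.05,0,0,0,-0.03,0,-0.1,0,0,0,-0.03,0,-0.1,0,0,0])

```text
clock: 30.17
tcp_pos: [0.4539, 0.2933, 0.0994]
orientation: [0.003, 0.315, 0.949, 0.002]
wrist_force: [3.9, -1.5, 9.6]
finger_gap: 0.0245
grip_force: 72.1
```

Call:
apply_moves(moves=[0,0,0,0,0,0,0,0,0,0,0,0,0,0,0,0,0,0,0,0,0,0,0,0,0,0,0,0,0,0,0,0,0,0,0,0,0,0,1,0,0,0,0,0,2.5,0,0,0,0,0,4,0,0,0,0,0,5.5,0,0,0,0,0,7,0,0,0,0,0,7.6,0,0,0], claw=60)

```text
clock: 31.17
tcp_pos: [0.4531, 0.2939, 0.2928]
orientation: [0.003, 0.314, 0.949, 0.004]
wrist_force: [0.9, 1.2, 0.1]
finger_gap: 0.0513
grip_force: 0.0
```

```bash
python3 - <<'E'
from h import *
s=cam('scene');t=cam('top');np.savez('t5.npz',**t);np.savez('s5.npz',**s)
st=status.get_state();print(st['tcp_pos'],st['orientation'],st['wrist_force'],st['ft_torque'])
im=np.zeros((300,800,3),np.uint8)
im[:,:400]=cv2.resize(t['image'][185:260,160:260],(400,300),interpolation=2)
im[:,400:]=cv2.resize(s['image'][130:205,165:265],(400,300),interpolation=2)
cv2.imwrite('pics/m9.png',im)
E
```

```text
[0.45343179 0.29401452 0.29117867] [0.00318576 0.3144373  0.94926549 0.00374967] [ 0.52308797 -0.61634946  0.65133475] [-0.01357456  0.0506525  -0.00342713]
```

View pics/m9.png

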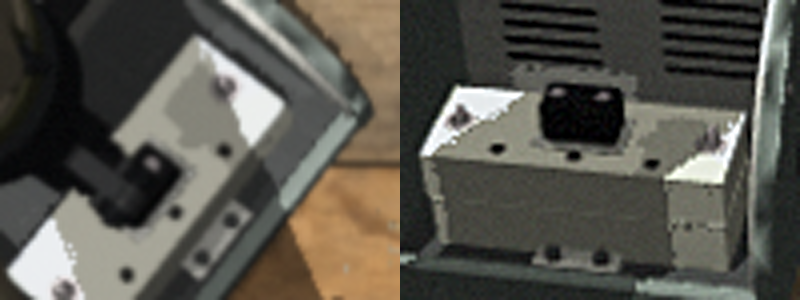

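Call:
apply_moves(moves=[0.6,0.8,0,0,0,1.571,1.2,1.6,0,0,0,1.571,1.8,2.4,0,0,0,1.571,2.27,3,0,0,0,1.571,2.27,3,0,0,0,1.571,2.27,3,0,0,0,1.571,2.27,3,0,0,0,1.571,2.27,3,0,0,0,1.571,2.27,3,0,0,0,1.571,2.27,3,0,0,0,1.571,2.27,3,0,0,0,1.571,2.27,3,0,0,0,1.571,2.27,3,0,0,0,1.571,2.27,3,0,0,0,1.571], claw=80)

```text
clock: 32.43
tcp_pos: [0.508, 0.3679, 0.2853]
orientation: [-0.002, -0.45, 0.893, 0.001]
wrist_force: [0.4, 0.4, 0.2]
finger_gap: 0.0686
grip_force: 0.0
```

```bash
python3 - <<'E'
from h import *
s=cam('scene')
st=status.get_state();print(st['tcp_pos'],st['orientation'])
for a in(1.55,1.7):
    c=np.array([.4975,.353,.05])+.16*np.array([-np.cos(a)*.596,-np.cos(a)*.803,np.sin(a)]);print(a,c,proj(s,c))
cv2.imwrite('pics/m10.png',cv2.resize(s['image'][75:150,180:280],(600,450),interpolation=2))
E
```

```text
[0.50811198 0.36794234 0.28550974] [-0.00189433 -0.44817942  0.89394051  0.00140892]
1.55 [0.49551701 0.35032828 0.2099654 ] [214.40212805  98.11924977]
1.7 [0.50978661 0.36955394 0.20866637] [217.18849841  93.41397906]
```

View pics/m10.png

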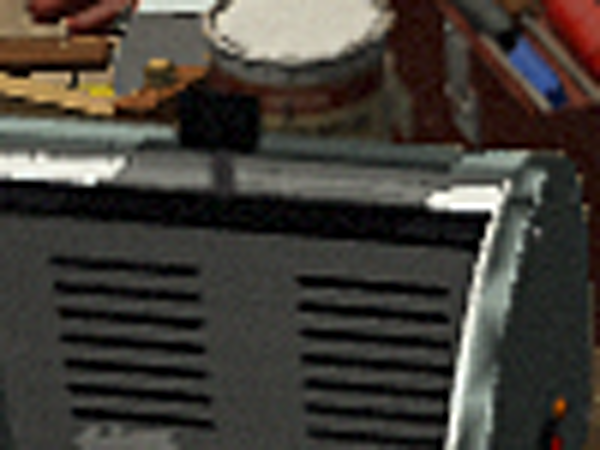

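Call:
apply_moves(moves=[0,-0.04,-0.8,0,0,0,0,-0.04,-1.6,0,0,0,0,-0.04,-2.4,0,0,0,0,-0.04,-2.9,0,0,0,0,-0.04,-3.15,0,0,0,0,-0.04,-3.15,0,0,0,0,-0.04,-3.15,0,0,0])

```text
clock: 33.07
tcp_pos: [0.5085, 0.3671, 0.2084]
orientation: [-0.001, -0.448, 0.894, 0.001]
wrist_force: [-0.0, 0.5, 0.3]
finger_gap: 0.0684
grip_force: 0.0
```

Call:
apply_moves(moves=[0,0,0,0,0,0,0,0,0,0,0,0,0,0,0,0,0,0,0,0,0,0,0,0,0,0,0,0,0,0,0,0,0,0,0,0,0,0,0,0,0,0,0,0,0,0,0,0,0,0,0,0,0,0], claw=0, newtons=40)

```text
clock: 33.82
tcp_pos: [0.5092, 0.3675, 0.2097]
orientation: [0.001, -0.449, 0.894, 0.001]
wrist_force: [0.3, -0.1, 5.8]
finger_gap: 0.0271
grip_force: 41.0
```

Call:
apply_moves(moves=[-0.2,-0.27,0.02,0,0,0,-0.46,-0.62,0.03,0,0,0,-0.65,-0.87,0.02,0,0,0,-0.84,-1.13,-0.01,0,0,0,-1.02,-1.38,-0.06,0,0,0,-1.21,-1.63,-0.12,0,0,0,-1.4,-1.88,-0.2,0.01,-0.01,0,-1.58,-2.13,-0.29,0.02,-0.02,0,-1.76,-2.37,-0.4,0.03,-0.03,0,-1.94,-2.61,-0.53,0.05,-0.04,0,-2.11,-2.84,-0.67,0.06,-0.05,0,-2.28,-3.07,-0.82,0.08,-0.06,0,-2.44,-3.29,-0.98,0.1,-0.07,0,-2.6,-3.5,-1.16,0.11,-0.08,0,-2.75,-3.7,-1.35,0.13,-0.09,0,-2.9,-3.9,-1.56,0.14,-0.11,0,-2.9,-3.9,-1.56,0.14,-0.11,0])

```text
clock: 35.23
tcp_pos: [0.4355, 0.2684, 0.1701]
orientation: [0.081, -0.447, 0.89, 0.038]
wrist_force: [0.2, -4.1, 3.9]
finger_gap: 0.027
grip_force: 44.9
```

Call:
apply_moves(moves=[-0.14,-0.19,-0.22,0.02,-0.01,0,-0.27,-0.37,-0.45,0.03,-0.02,0,-0.39,-0.54,-0.69,0.05,-0.03,0,-0.51,-0.7,-0.94,0.06,-0.05,0,-0.62,-0.85,-1.2,0.08,-0.06,0,-0.73,-0.99,-1.46,0.1,-0.07,0,-0.82,-1.12,-1.74,0.11,-0.08,0,-0.91,-1.24,-2.02,0.13,-0.09,0,-0.99,-1.34,-2.31,0.14,-0.1,0,-1.06,-1.44,-2.61,0.16,-0.11,0,-1.11,-1.51,-2.91,0.18,-0.13,0,-1.16,-1.57,-3.22,0.18,-0.13,0,-1.2,-1.62,-3.53,0.18,-0.13,0,-1.23,-1.66,-3.85,0.18,-0.13,0,-1.25,-1.69,-4.17,0.18,-0.13,0,-1.26,-1.7,-4.49,0.18,-0.13,0,-1.26,-1.71,-4.75,0.18,-0.13,0,-1.26,-1.71,-4.95,0.18,-0.13,0,-1.26,-1.71,-4.95,0.18,-0.13,0])

```text
clock: 36.82
tcp_pos: [0.4028, 0.2245, 0.0437]
orientation: [0.175, -0.439, 0.877, 0.088]
wrist_force: [-0.5, -7.7, -0.9]
finger_gap: 0.0271
grip_force: 52.0
```

Call:
apply_moves(moves=[0,0,-0.1,0,0,0,0,0,-0.2,0,0,0,0,0,-0.3,0,0,0,0,0,-0.3,0,0,0])

```text
clock: 37.15
tcp_pos: [0.4038, 0.2256, 0.0405]
orientation: [0.177, -0.439, 0.876, 0.089]
wrist_force: [-24.1, -22.3, 52.3]
finger_gap: 0.0271
grip_force: 63.9
```

Call:
apply_moves(moves=[0,0,0.25,0,0,0,0,0,0.25,0,0,0,0,0,0.25,0,0,0])

```text
clock: 37.4
tcp_pos: [0.4037, 0.2256, 0.0438]
orientation: [0.176, -0.439, 0.876, 0.089]
wrist_force: [-2.2, -6.4, -0.0]
finger_gap: 0.0269
grip_force: 56.4
```

Call:
apply_moves(moves=[0,0,0,0,0,0,0,0,0,0,0,0,0,0,0,0,0,0,0,0,0,0,0,0,0,0,0,0,0,0,0,0,0,0,0,0,-0.3,-0.4,1.2,0,0,0,-0.6,-0.8,2.4,0,0,0,-0.9,-1.2,3.6,0,0,0,-1.2,-1.6,4.8,0,0,0,-1.5,-2,6,0,0,0,-2,-3.2,7,0,0,0,-2,-4.5,7,0,0,0,-2,-5.5,7,0,0,0,-2,-5.5,7,0,0,0,-2,-5.5,7,0,0,0], claw=80)

```text
clock: 38.73
tcp_pos: [0.3552, 0.0881, 0.2198]
orientation: [0.178, -0.438, 0.877, 0.089]
wrist_force: [0.6, 0.1, -0.4]
finger_gap: 0.0682
grip_force: 0.0
```

```bash
python3 - <<'E'
from h import *
s=cam('scene');t=cam('top');np.savez('t6.npz',**t);np.savez('s6.npz',**s)
st=status.get_state();print(st['tcp_pos'],st['wrist_force'],st['clock'])
for a in(0,.06,.1):
    c=np.array([.4975,.353,.05])+.16*np.array([-np.cos(a)*.596,-np.cos(a)*.803,np.sin(a)]);print(a,c,proj(s,c),proj(t,c))
im=np.zeros((400,800,3),np.uint8)
im[:,:400]=cv2.convertScaleAbs(cv2.resize(s['image'][175:215,185:225],(400,400),interpolation=0),alpha=2.5)
im[:,400:]=cv2.resize(s['image'][::1,80:500],(400,400))
cv2.imwrite('pics/m11.png',im)
E
```

```text
[0.35448713 0.08972416 0.21935001] [0.13680558 0.77653169 0.19826262] 38.8333
0 [0.40214 0.22452 0.05   ] [202.39871459 199.64051847] [227.60599793 255.5083195 ]
0.06 [0.4023116  0.22475119 0.05959424] [201.96439416 196.186162  ] [227.04297347 255.18387429]
0.1 [0.4026164  0.22516186 0.06597335] [201.71381905 193.77026704] [226.55201631 254.87926619]
```

View pics/m11.png

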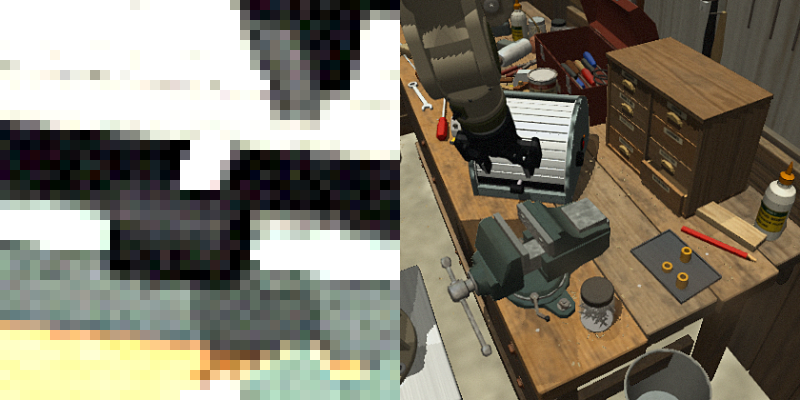

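Call:
apply_moves(moves=[0.3,1.1,0,0,0,0,0.6,2.2,0,0,0,0,0.6,3.2,-0.8,0,0,0,0.8,3.8,-2,0,0,0,1,4.2,-3,0,0,0,1.17,4.4,-3.86,0,0,0,1.17,4.4,-3.86,0,0,0,1.17,4.4,-3.86,0,0,0,1.17,4.4,-3.86,0,0,0], claw=0)

```text
clock: 39.58
tcp_pos: [0.3837, 0.2001, 0.1238]
orientation: [0.177, -0.441, 0.875, 0.09]
wrist_force: [0.2, -0.0, 0.5]
finger_gap: 0.0002
grip_force: 0.0
```

Call:
apply_moves(moves=[0.2,0.26,-0.8,0,0,0,0.4,0.52,-1.6,0,0,0,0.5,0.66,-2,0,0,0,0.53,0.7,-2.15,0,0,0,0.56,0.74,-2.25,0,0,0,0.56,0.74,-2.25,0,0,0])

```text
clock: 40.08
tcp_pos: [0.3985, 0.2178, 0.0676]
orientation: [0.178, -0.44, 0.876, 0.09]
wrist_force: [0.5, -0.3, 0.2]
finger_gap: -0.0002
grip_force: 0.0
```

No contact yet; press down a little further.

Call:
apply_moves(moves=[0,0,-0.06,0,0,0,0,0,-0.12,0,0,0,0,0,-0.18,0,0,0,0,0,-0.24,0,0,0,0,0,-0.24,0,0,0])

```text
clock: 40.5
tcp_pos: [0.3993, 0.2182, 0.0657]
orientation: [0.18, -0.44, 0.875, 0.09]
wrist_force: [-28.7, -20.7, 58.7]
finger_gap: -0.0001
grip_force: 33.4
```

Call:
apply_moves(moves=[-0.1,-0.13,0.5,0,0,0,-0.4,-0.53,1.7,0,0,0,-0.7,-0.9,2.9,0,0,0,-1,-1.3,4.1,0,0,0,-1.3,-1.7,5.3,0,0,0,-1.3,-3,5.3,0,0,0,-1.3,-4,5.3,0,0,0,-1.3,-4,5.3,0,0,0,-1.3,-4,5.3,0,0,0,-1.3,-4,5.3,0,0,0])

```text
clock: 41.33
tcp_pos: [0.3656, 0.1178, 0.1938]
orientation: [0.178, -0.439, 0.876, 0.09]
wrist_force: [0.4, 1.1, -0.2]
finger_gap: -0.0
grip_force: 0.0
```

```bash
python3 - <<'E'
from h import *
s=cam('scene'); st=status.get_state();print(st['tcp_pos'],st['wrist_force'],np.abs(st['qvel']).max())
g=s['image'][192:208,194:212].max(2); print(g[:, 4:12].mean(1).round())
print(job.hand_in())
E
```

```text
[0.36531007 0.11828758 0.19351464] [0.60403311 0.27331703 0.58160975] 0.020623657433505495
[72. 80. 69. 16. 28. 33. 31. 24. 21. 14. 10. 10. 39. 62. 56. 56.]
the job is handed in; nothing more can be done
None
```

I handed the job in at about 41 s: all three 20 mm sleeves are on the core pins, the upper half is flush on the lower half, the cover is shut against its stop, and the jar was not knocked over. The hand-in returned no verdict.

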